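# Unlock the workshop tool chest by its two dials

### The arm

A 6-joint arm with a two-finger parallel gripper is mounted at the origin on the work surface. World frame = base frame: x ahead of the robot, y to its left, z up, the work surface at z = 0. Lengths are in m, angles in rad, forces in N, time in s.
With the tool pointing down it reaches from about 0.275 to 0.85 m from the base axis. Payload 5.2 kg.
Tool frame: the origin (TCP) lies on the centre line of the jaws, within the pads' length; the fingertips stand 14 mm ahead of it and the grasp point (between the pads) lies 5 mm behind it; x points along the fingers, y is the direction in which the jaws open and shut, and the axes are right-handed (so a half turn about x gives the same grasp; the last joint's range is limited). The gripper opens to 85 mm and grips with 20 to 120 N. Pads are 22 mm wide; open, the fingers measure 114 mm over their backs; the gripper's body (76 mm by 85 mm) begins 54 mm behind the grasp point. The pads swing forward as they close: fully open they stand 13 mm farther back than shut.
Start: joints at [1.046, 0.259, 1.535, -0, 1.348, -0.203], TCP at [0.174, 0.522, 0.245] pointing down, gripper open.
Joint ranges: [-3.14, 3.14], [-0.91, 2.08], [0.19, 2.58], [-1.22, 4.36], [0.22, 2.71], [-3.12, 3.12]. Speed limits (rad/s): [2.57, 2.57, 3.14, 3.14, 3.14, 3.14].

### API

Orientations are given as [roll, pitch, yaw] about the fixed x, y, z axes, in that order (R = Rz(yaw) Ry(pitch) Rx(roll)).
In Python, from station import ctrl gives the robot as it stands.
- The arm moves only by the tool servo_tool, never from a script. Its argument "series" is a list of rows, each a list of 5 numbers: the opening, from 0 (shut) to 1 (fully open), then the shift along the tool's x, y, z in mm, then the turn about the tool's x in degrees. In form: [[claw, dx, dy, dz, turn], ...]. A call has 1 to 20 rows; each row is the pose to reach, as a shift and turn from the pose measured when the call began, along the tool's axes at that moment; what a row does not reach only later rows make up. A row lasts 1/12 s, in which the tool goes at most 41.7 mm and 7.16 degrees, less where a joint would pass 70% of its speed; a pose out of reach is approached as far as the arm can. A call with a gripper value outside its range is refused whole. The fingers move at their own pace and stop on an object; "newtons" is the grip in N (left out, the last holds). Time passes only in rows, so rows that repeat a pose let the fingers close. It gives the time, the measured TCP pose, the force and the opening at its end, in the units of the state.
- ctrl.get_obs(): the state, without advancing time (a new reading comes with each control period).
- ctrl.get_image(name): name is "scene" or "top" or "wrist"; returns a dict with "img" (400x640x3 uint8, blue, green, red), "range_z" (400x640 float32, m along the optical axis (not along the pixel's ray), 0 where there is no reading), "K" (3x3 intrinsics, pixels), "T" (4x4, takes a point from camera to world coordinates). Camera axes: x right, y down, z forward; pixel columns grow to the right and rows downward; lengths in m; the calibration is good to about 2 mm. The wrist camera is an equidistant fisheye: a pixel r from the principal point sees the ray r / f radians off the axis. A picture is of the moment at which its call begins.
- ctrl.finish_job(): hands the job in, once; it reports no verdict.
Trained networks look in a picture, given as the dict that the camera call returned (one of the last four; its "shot" number tells which), for a name from the list of things; names that differ only in an ending like _2 or _b are one class to them, and where a whole thing is asked for, a point or a joint stands for the part that bears it (a point fixed in the world has none). Each returns a list of dicts, best first, with "score" (0 to 1); they miss things now and then, are a little off and sometimes report something else, mostly with a low value. They report only what shows in the picture. A call takes as long as a camera call.
- ctrl.spot_in(picture, label): "location" ([x, y, z] in m, in world coordinates, good to about 4 mm: the middle of the surface that is visible of it).
The state is a dict: "time_s": time; "joints": joint angles; "qvel": joint speeds; "joint_efforts": joint torques, N m; "ee_pos": TCP position; "tcp_rot": TCP orientation; "ft_force": force on the tool from outside, world axes, zero at the start; "ft_torque": the same for the moment, N m; "grip_width": finger opening in m.
Only numpy, scipy, OpenCV 4.12 (cv2) and the standard library are available. Lean on these libraries where they do the work, as an engineer would, in place of code of your own. Each camera call takes 0.05 s, during which the arm holds its last target.

### The job

Unlock the tool chest: turn the left dial to 5 and the right dial to 2, then draw the bolt fully back to its stop and let go. The dials are worn, so each one catches a little before or after its number: feel for the catch and stop there without forcing the dial. Leave the other things on the chest and the bench where they are.

Things in the scene. Friction and masses are not known exactly. Their poses are not given: they have to be found in the camera images.
- chest: Plywood tool chest fixed to the bench, 280 deep x 350 wide, top 90 mm high. Origin on the bench under its lock; x away from the robot, y left, z up. On top in front a dark steel lock housing (x -90..60, y -115..115 mm, top 118 mm high) with two dials (axes at x -30, y +60 / -60) and behind them the bolt's handle. Lid x 67..185, 101 mm high. Staple at x 44, y 135, 125 mm high.
- left_grip (a point): Point on the left dial's upright axis, 148 mm above the bench, inside its grip: an upright aluminium bar 46 mm long, 12 mm thick, from 126 to 166 mm above the bench, on a black disc 62 mm across (top at 126 mm). x runs along the bar to its pointer end (white mark on the disc), y across it, z up; turns with the dial.
- left_dial (a joint): left dial, rad, anticlockwise from above positive, 0 = pointer along the chest's +x. Number n of 1..6 on the housing lies at (3.5-n) x 0.7: 5 at -1.05. Starts 0.7 to 1.25 short of it (clockwise, joint falling). Runs with 0.05 N m of drag. Worn: a sprung tongue drops into its gate within 0.26 of the number, either side; then it is held with 0.1 play. End stops at +-2.1.
- left_wind (a joint): Wind-up of the left dial's spindle, rad, anticlockwise positive: how far the grip is twisted against the caught lock. Near 0 while the dial runs free. Springs with 4 N m/rad: 0.01 rad more is 0.04 N m more at the grip. More than 0.08 rad (0.32 N m) either way ruins it.
- right_grip (a point): Point on the right dial's upright axis, 148 mm above the bench, inside its grip: an upright aluminium bar 46 mm long, 12 mm thick, from 126 to 166 mm above the bench, on a black disc 62 mm across (top at 126 mm). x runs along the bar to its pointer end (white mark on the disc), y across it, z up; turns with the dial.
- right_dial (a joint): right dial, rad, anticlockwise from above positive, 0 = pointer along the chest's +x. Number n of 1..6 on the housing lies at (3.5-n) x 0.7: 2 at +1.05. Starts 0.7 to 1.25 short of it (anticlockwise, joint rising). Runs with 0.05 N m of drag. Worn: a sprung tongue drops into its gate within 0.26 of the number, either side; then it is held with 0.1 play. End stops at +-2.1.
- right_wind (a joint): Wind-up of the right dial's spindle, rad, anticlockwise positive: how far the grip is twisted against the caught lock. Near 0 while the dial runs free. Springs with 4 N m/rad: 0.01 rad more is 0.04 N m more at the grip. More than 0.08 rad (0.32 N m) either way ruins it.
- bolt_grip (a point): Point in the bolt's handle, 138 mm above the bench: an upright aluminium tab 30 mm long in the chest's x, 12 mm thick in the chest's y, from 118 to 158 mm above the bench, at the chest's x +44 mm. Moves with the bolt; axes as the chest's.
- bolt (a joint): Travel of the bolt, m: 0 locked (its end through the staple on the left), 0.030 fully drawn to its stop. Slides along the chest's -y (to the right seen from the robot) with 3 to 5 N and stays where it is left. Blocked after 1 to 2 mm unless both dials have caught.
- tape: Bystander, leave alone: tape measure, 62 x 36 x 54 mm, standing on the chest's lid. Origin at the centre of its underside.
- sandblock: Bystander, leave alone: cork sanding block, 90 x 50 x 22 mm, on the chest's lid. Origin at the centre of its underside.
- hammer: Bystander, leave alone: claw hammer lying on the bench, 300 mm long. Origin at the centre of its underside (as it lies).
- glue: Bystander, leave alone: upright glue bottle on the bench, 60 mm across, 160 mm high. Origin at the centre of its underside.
- screw_cup: Bystander, leave alone: small black bowl on the bench, 80 mm across, 50 mm high. Origin at the centre of its underside.
- offcut: Bystander, leave alone: pine offcut lying on the bench, 160 x 60 x 22 mm. Origin at the centre of its underside.
- chisel: Bystander, leave alone: slim wood-handled hand tool lying on the bench, 200 mm long. Origin at the centre of its underside (as it lies).

How it is judged:
At the end, for the whole second after the job is handed in: The bolt is drawn at least 26 mm of its 30 mm and rests there; the left dial's pointer stands within 0.35 rad (half a step) of 5 and the right dial's within 0.35 rad of 2 (value of joint bolt above 0.026 m and velocity of joint bolt between -0.005 and 0.005 m/s and value of joint left_dial between -1.4 and -0.7 rad and value of joint right_dial between 0.7 and 1.4 rad); the robot touches nothing.
It fails at once if the left dial is forced: its spindle wound up by more than 0.08 rad (0.32 N m) (value of joint left_wind above 0.08 rad or value of joint left_wind below -0.08 rad).
It fails at once if the right dial is forced: its spindle wound up by more than 0.08 rad (0.32 N m) (value of joint right_wind above 0.08 rad or value of joint right_wind below -0.08 rad).
It fails at once if a bystander is moved by more than 20 mm (distance of any of tape, sandblock, hammer, glue, screw_cup, offcut, chisel from where it was at the start of the episode above 0.02 m).
It also fails if it takes over 72 s, if anything falls off the work surface, if the arm or the gripper's body presses on something with over 40 N, if the wrist force passes 120 N, or if a joint passes its speed limit or range.

## Working session

There is one attempt and no reset: what is moved stays moved. The work goes in short steps, Python scripts to look and compute and a tool call to move; the robot and the scene stay as the last step left them, time stands still between calls to the robot, and variables do not carry over. Pictures are saved under pics/ and viewed, and the job is handed in when it is done.

Besides the shell and the picture viewer there is one more tool, called as name([rows], argument=value, ...), one row to a line, values as JSON. servo_tool: Moves the arm, as the interface text tells. Its arguments: {"type":"object","properties":{"series":{"type":"array"},"newtons":{"type":"number"}},"required":["series"]}

```bash
ls; mkdir -p pics
cat > h.py <<'E'
import numpy as np, cv2
from station import ctrl
from scipy.spatial.transform import Rotation as R
def cloud(p):
    K=p["K"];z=p["range_z"];v,u=np.mgrid[:400,:640]
    P=np.stack([(u-K[0,2])/K[0,0]*z,(v-K[1,2])/K[1,1]*z,z],-1)
    return P@p["T"][:3,:3].T+p["T"][:3,3]
E
python3 - <<'E'
from h import *
for n in["scene","top"]:
    p=ctrl.get_image(n); cv2.imwrite(f"pics/{n}0.png",p["img"]); np.savez(f"{n}0.npz",**{k:p[k] for k in("img","range_z","K","T")})
    for l in["chest","left_grip","right_grip","bolt_grip"]:
        print(n,l,[(np.round(d["location"],4).tolist(),round(d["score"],2)) for d in ctrl.spot_in(p,l)][:2])
print(ctrl.get_obs())
E
```

```text
pics
scene chest [([0.562, 0.0384, 0.1008], 0.74)]
scene left_grip [([0.4712, 0.1335, 0.132], 0.64)]
scene right_grip [([0.4948, 0.0175, 0.126], 0.68)]
scene bolt_grip [([0.5535, 0.0902, 0.1415], 0.66), ([0.3777, -0.4955, 0.0227], 0.35)]
top chest [([0.5464, 0.0973, 0.1013], 0.86), ([0.5929, -0.4566, 0.0236], 0.74)]
top left_grip [([0.4699, 0.1336, 0.1251], 0.66)]
top right_grip [([0.4962, 0.0193, 0.1244], 0.77), ([0.3794, -0.4919, 0.0228], 0.26)]
top bolt_grip []
{'time_s': 0.5, 'joints': array([ 1.04621162e+00,  2.58623675e-01,  1.53501616e+00, -1.73893403e-05,
        1.34800603e+00, -2.02807311e-01]), 'qvel': array([-1.82898518e-03, -8.95468662e-04, -3.94429430e-04,  8.95249262e-05,
        1.42392219e-03, -2.08300703e-04]), 'joint_efforts': array([-2.63398988e-04, -4.45518851e+01, -2.90652269e+01, -2.88433266e-04,
        2.11174738e-03,  3.86807642e-06]), 'ee_pos': array([0.17392348, 0.52177037, 0.24529049]), 'tcp_rot': array([-1.46505538,  1.57074048, -1.78682894]), 'ft_force': array([-0.43866676,  0.26687741,  0.02396254]), 'ft_torque': array([-0.02568731,  0.01282167, -0.01927241]), 'grip_width': 0.0854421799317447}
```

View pics/scene0.png

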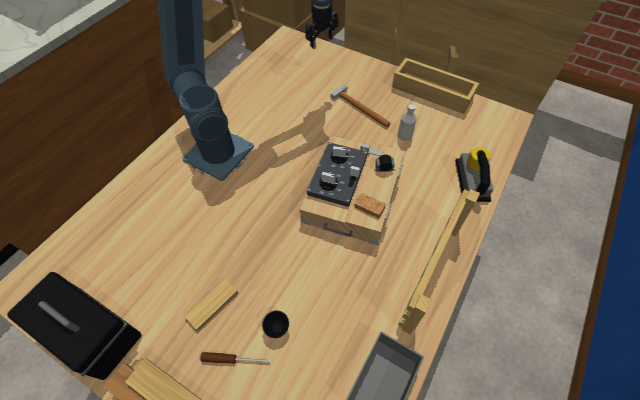

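View pics/top0.png

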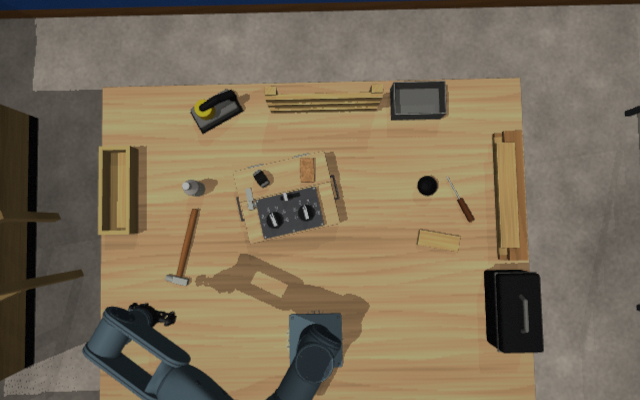

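Run:
```python
from h import *
for n,(a,b,c,d) in dict(scene=(130,215,295,405),top=(145,245,230,345)).items():
    p=np.load(f"{n}0.npz"); cv2.imwrite(f"pics/{n}z.png",cv2.resize(p["img"][a:b,c:d],None,fx=6.5 if n=="top" else 7,fy=6.5 if n=="top" else 7,interpolation=cv2.INTER_CUBIC)[:600,:800])
    P=cloud(p); g=p["img"].max(-1)
    m=(abs(P[...,2]-.118)<.006)&(g<90)&(P[...,0]>.3)&(P[...,0]<.7)&(abs(P[...,1]-.08)<.25)
    r=cv2.minAreaRect((P[m][:,:2]*1000).astype(np.float32)); print(n,m.sum(),r, np.median(P[m][:,2]))
    m=(P[...,2]>.13)&(P[...,2]<.175)&(P[...,0]>.35)&(P[...,0]<.62)&(abs(P[...,1]-.08)<.15)
    nn,lab,st,ce=cv2.connectedComponentsWithStats(m.astype(np.uint8))
    for i in range(1,nn):
        q=P[lab==i]; print(st[i][:5],q.mean(0).round(4),q.max(0).round(4), cv2.minAreaRect((q[:,:2]*1000).astype(np.float32)))
```

```text
scene 1646 ((549.2653198242188, 93.80171203613281), (251.97470092773438, 262.38507080078125), 11.812786102294922) 0.11762947835543702
[333 146  13  11 118] [0.4719 0.1364 0.1527] [0.4933 0.1502 0.1698] ((470.92694091796875, 138.529052734375), (44.43677520751953, 15.511534690856934), 21.143287658691406)
[362 146   1   1   1] [0.5229 0.2151 0.1301] [0.5229 0.2151 0.1301] ((522.8849487304688, 215.06991577148438), (0.0, 0.0), 0.0)
[376 154  10  14  71] [0.6093 0.1778 0.1447] [0.6197 0.2015 0.158 ] ((606.6238403320312, 179.6411590576172), (25.67842674255371, 43.31324005126953), 0.8708757758140564)
[350 166   9  10  67] [0.5552 0.0927 0.1481] [0.5699 0.1042 0.1615] ((554.57958984375, 95.7269515991211), (29.660722732543945, 15.60375690460205), 11.655341148376465)
[321 172  14  12 127] [0.4955 0.0183 0.1536] [0.5184 0.0319 0.1703] ((494.818359375, 21.038570404052734), (46.41929244995117, 15.80555248260498), 11.790769577026367)
[336 179   1   1   1] [0.5156 0.04   0.1317] [0.5156 0.04   0.1317] ((515.6076049804688, 40.00384521484375), (0.0, 0.0), 0.0)
top 1722 ((543.7616577148438, 99.01649475
[... 2441 characters left out ...]
81848145, 0.0), -90.97062683105469)
[303 218   1   1   1] [0.474  0.0318 0.1317] [0.474  0.0318 0.1317] ((473.98834228515625, 31.827245712280273), (0.0, 0.0), 0.0)
[267 221   1   1   1] [0.4656 0.1648 0.1307] [0.4656 0.1648 0.1307] ((465.5860290527344, 164.81655883789062), (0.0, 0.0), 0.0)
[269 222   1   1   1] [0.4618 0.1576 0.1302] [0.4618 0.1576 0.1302] ((461.7615051269531, 157.55416870117188), (0.0, 0.0), 0.0)
[279 224   2   2   2] [0.4518 0.1188 0.1316] [0.4537 0.1206 0.1319] ((451.79388427734375, 118.8141098022461), (5.172581672668457, 0.0), -136.4556121826172)
[272 228   1   1   1] [0.4395 0.1465 0.1323] [0.4395 0.1465 0.1323] ((439.4836120605469, 146.54510498046875), (0.0, 0.0), 0.0)
```

```bash
python3 -c "
import cv2
for n in ('scene','top'): print(cv2.imread(f'pics/{n}z.png').shape)"
```

```text
(595, 770, 3)
(600, 748, 3)
```

View pics/topz.png

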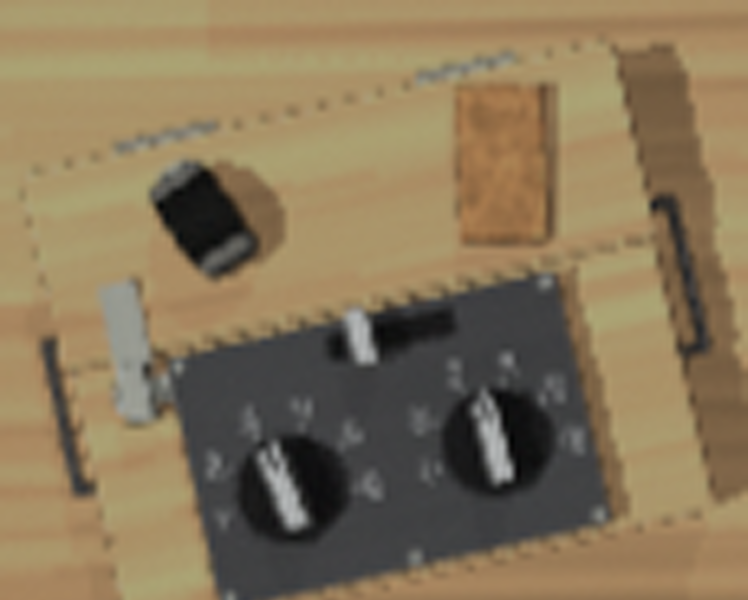

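View pics/scenez.png

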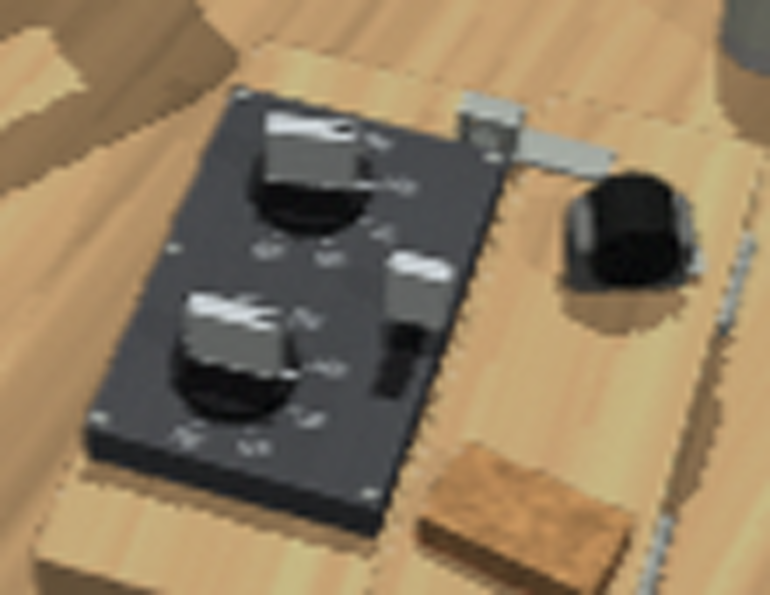

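```bash
cat >> h.py <<'E'
def tool():
    o=ctrl.get_obs(); return o,np.array(o["ee_pos"]),R.from_euler("xyz",o["tcp_rot"]).as_matrix()
def plan(target,yjaw=None):
    # yjaw: desired world angle (deg) of tool y axis, mod 180
    o,p,M=tool(); d=M.T@(np.array(target)-p)*1000
    a=np.degrees(np.arctan2(M[1,1],M[0,1])); s=f"d_mm {d.round(1)} jaw {a:.1f} q6 {o['joints'][5]:.2f} t {o['time_s']:.2f}"
    if yjaw is not None:
        dw=(yjaw-a+90)%180-90; s+=f" turn {dw*np.sign(M[2,0]):.1f}"
    print(s)
def st():
    o,p,M=tool(); print("t %.2f"%o["time_s"],p.round(4),"jaw %.1f"%np.degrees(np.arctan2(M[1,1],M[0,1])),"F",o["ft_force"].round(2),"T",o["ft_torque"].round(3),"w %.4f"%o["grip_width"])
E
python3 - <<'E'
from h import *
for n in("scene","top"):
    p=np.load(f"{n}0.npz");P=cloud(p)
    for nm,c in dict(L=(.47,.135),Rr=(.495,.018),B=(.553,.094)).items():
        zt=.157 if nm!="B" else .149
        m=(P[...,2]>zt)&(np.hypot(P[...,0]-c[0],P[...,1]-c[1])<.045); q=P[m]; print(n,nm,m.sum(),q.mean(0).round(4),cv2.minAreaRect((q[:,:2]*1000).astype(np.float32)))
o,p,M=tool();print(M.round(3))
plan((.46,.08,.26),101.8)
E
```

```text
scene L 52 [0.4701 0.1377 0.164 ] ((470.0859069824219, 139.34112548828125), (42.798038482666016, 15.631624221801758), 24.65400505065918)
scene Rr 62 [0.4949 0.0198 0.1643] ((494.259033203125, 21.28662109375), (45.425594329833984, 15.091300964355469), 11.790769577026367)
scene B 37 [0.554  0.094  0.1553] ((554.0286254882812, 96.01048278808594), (28.657001495361328, 14.730908393859863), 11.249490737915039)
top L 44 [0.4676 0.1376 0.1654] ((468.1929931640625, 137.9102020263672), (44.523956298828125, 12.431744575500488), 19.253929138183594)
top Rr 43 [0.4926 0.0209 0.1666] ((492.1755676269531, 20.82046890258789), (44.402305603027344, 11.66584587097168), 12.830794334411621)
top B 30 [0.5527 0.0945 0.156 ] ((552.7098999023438, 94.60929870605469), (30.258056640625, 12.0633544921875), 12.0974760055542)
[[-0.     0.316  0.949]
 [-0.     0.949 -0.316]
 [-1.    -0.     0.   ]]
d_mm [ -14.7 -328.6  411.1] jaw 71.6 q6 -0.20 t 0.50 turn -30.2
```

servo_tool([
  [0.6,-15,-20,25,-2],
  [0.6,-15,-47,59,-5],
  [0.6,-15,-74,93,-8],
  [0.6,-15,-101,127,-11],
  [0.6,-15,-128,161,-14],
  [0.6,-15,-155,195,-17],
  [0.6,-15,-182,229,-20],
  [0.6,-15,-209,263,-22],
  [0.6,-15,-236,297,-24],
  [0.6,-15,-263,331,-26],
  [0.6,-15,-290,365,-28],
  [0.6,-15,-315,392,-30],
  [0.6,-15,-329,411,-30],
  [0.6,-15,-329,411,-30],
  [0.6,-15,-329,411,-30],
])

```text
time_s: 1.75
ee_pos: [0.4605, 0.078, 0.2601]
tcp_rot: [2.743, 1.57, 2.94]
ft_force: [-0.2, -0.2, 0.1]
grip_width: 0.0513
```

Run:
```python
from h import *
p=ctrl.get_image("wrist"); cv2.imwrite("pics/w1.png",p["img"]); np.savez("w1.npz",**{k:p[k] for k in("img","range_z","K","T")})
st(); print(p["K"],p["T"].round(3), [ (l,[(d["location"],d["score"]) for d in ctrl.spot_in(p,l)][:1]) for l in("left_grip","right_grip","bolt_grip")])
```

```text
t 1.80 [0.4597 0.0792 0.2601] jaw 101.4 F [-1.25  0.5  -0.16] T [0.016 0.026 0.009] w 0.0514
[[309.70691629   0.         322.10655206]
 [  0.         309.70691629 195.20301335]
 [  0.           0.           1.        ]] [[-0.196  0.932  0.304  0.383]
 [ 0.981  0.187  0.061  0.062]
 [-0.     0.31  -0.951  0.387]
 [ 0.     0.     0.     1.   ]] [('left_grip', []), ('right_grip', [([0.4895, 0.0245, 0.1239], 0.69)]), ('bolt_grip', [([0.5437, 0.0966, 0.1466], 0.65)])]
```

View pics/w1.png

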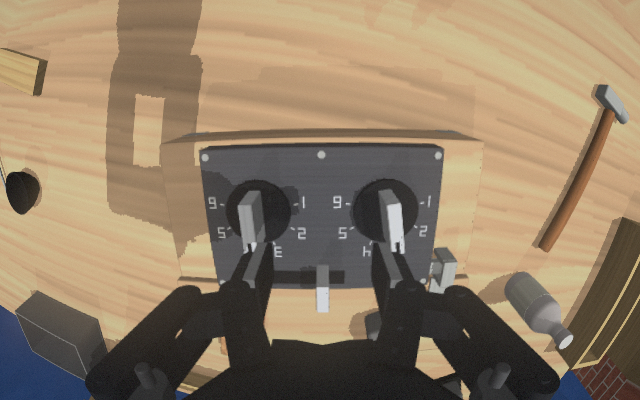

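```bash
cat >> h.py <<'E'
def fcloud(p):
    K=p["K"];z=p["range_z"];v,u=np.mgrid[:400,:640]
    a=(u-K[0,2])/K[0,0];b=(v-K[1,2])/K[1,1];r=np.hypot(a,b)+1e-9
    s=np.tan(np.minimum(r,1.5))/r
    P=np.stack([a*s*z,b*s*z,z],-1)
    return P@p["T"][:3,:3].T+p["T"][:3,3]
E
python3 - <<'E'
from h import *
p=np.load("w1.npz");P=fcloud(p)
for nm,c,zt in (("L",(.469,.137),.155),("R",(.493,.02),.155),("B",(.553,.094),.148)):
    m=(P[...,2]>zt)&(P[...,2]<.18)&(np.hypot(P[...,0]-c[0],P[...,1]-c[1])<.04); q=P[m]
    print(nm,m.sum(),q.mean(0).round(4),q.max(0).round(4),cv2.minAreaRect((q[:,:2]*1000).astype(np.float32)))
img=cv2.resize(p["img"][140:320,180:480],None,fx=2.6,fy=2.6,interpolation=cv2.INTER_CUBIC);cv2.imwrite("pics/w1z.png",img)
plan((.469,.1377,.144),111)
plan((.469,.1377,.146),113)
E
```

```text
L 839 [0.4683 0.1382 0.1637] [0.4914 0.1528 0.167 ] ((471.0564270019531, 139.72300720214844), (46.12394714355469, 12.866277694702148), 21.496103286743164)
R 800 [0.4914 0.0226 0.1638] [0.5169 0.0315 0.1665] ((494.2281799316406, 22.59780502319336), (44.106048583984375, 12.593575477600098), 14.126049995422363)
B 389 [0.5528 0.0964 0.1559] [0.5711 0.1053 0.1584] ((555.7479248046875, 96.42426300048828), (30.433345794677734, 12.80539321899414), 12.03573226928711)
d_mm [116.3  53.7  21.3] jaw 101.7 q6 -1.84 t 1.95 turn -9.3
d_mm [114.3  53.7  21.3] jaw 101.7 q6 -1.84 t 1.95 turn -11.3
```

View pics/w1z.png

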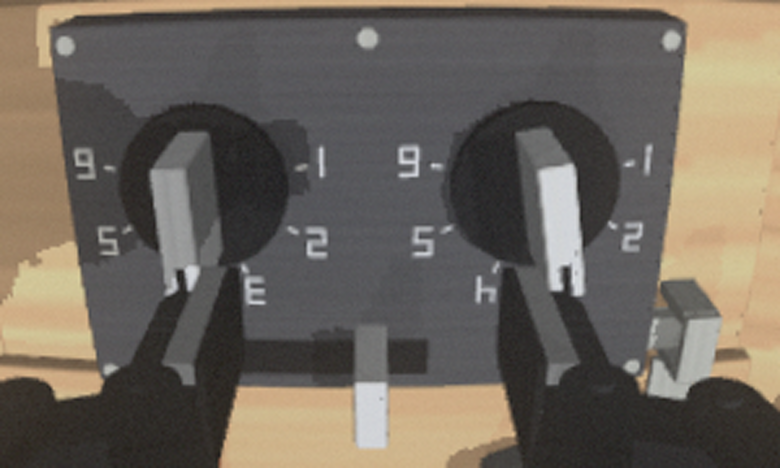

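servo_tool([
  [0.5,15,27,10,-5],
  [0.5,40,54,22,-10],
  [0.5,70,54,22,-10],
  [0.5,95,54,22,-10],
  [0.5,114,54,22,-10],
  [0.5,114,54,22,-10],
  [0.5,114,54,22,-10],
])

```text
time_s: 2.53
ee_pos: [0.4684, 0.1393, 0.1461]
tcp_rot: [2.658, 1.568, 3.039]
ft_force: [0.2, 0.5, 1.1]
grip_width: 0.0428
```

Run:
```python
from h import *
p=ctrl.get_image("wrist"); cv2.imwrite("pics/w2.png",p["img"]);st();plan((.470,.1385,.146),111.5)
```

```text
t 2.58 [0.4696 0.1391 0.1472] jaw 111.7 F [0.15 0.21 0.35] T [0.048 0.01  0.028] w 0.0427
d_mm [ 1.2 -0.7  0.2] jaw 111.7 q6 -1.89 t 2.58 turn 0.2
```

View pics/w2.png

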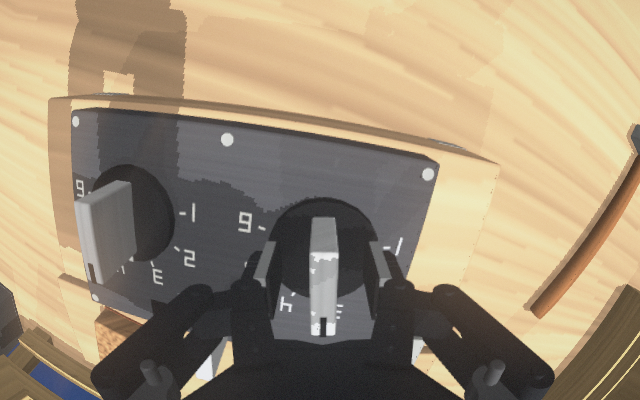

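The bar stands midway between the pads (u≈323), aligned with the jaws. Closing.

servo_tool([
  [0.0,1,0,0,0],
  [0.0,1,0,0,0],
  [0.0,1,0,0,0],
  [0.0,1,0,0,0],
  [0.0,1,0,0,0],
  [0.0,1,0,0,0],
], newtons=40)

```text
time_s: 3.08
ee_pos: [0.4701, 0.1402, 0.1479]
tcp_rot: [0.388, 1.567, 0.767]
ft_force: [-1.8, 5.0, 5.9]
grip_width: 0.0115
```

```bash
python3 -c "
from h import *
st()"
```

```text
t 3.08 [0.4701 0.1402 0.1479] jaw 111.7 F [-1.76  5.05  5.9 ] T [ 0.673  0.248 -0.056] w 0.0115
```

servo_tool([
  [0.0,0,0,0,4],
  [0.0,0,0,0,8],
  [0.0,0,0,0,12],
  [0.0,0,0,0,16],
  [0.0,0,0,0,20],
  [0.0,0,0,0,20],
  [0.0,0,0,0,20],
])

```text
time_s: 3.67
ee_pos: [0.47, 0.1406, 0.148]
tcp_rot: [0.881, 1.566, 0.913]
ft_force: [-0.5, 4.3, -5.0]
grip_width: 0.0112
```

```bash
python3 -c "
from h import *
st()"
```

```text
t 3.67 [0.47   0.1406 0.148 ] jaw 91.8 F [-0.5   4.35 -5.02] T [ 0.31  -0.073 -0.072] w 0.0112
```

servo_tool([
  [0.0,0,0,0,4],
  [0.0,0,0,0,8],
  [0.0,0,0,0,12],
  [0.0,0,0,0,16],
  [0.0,0,0,0,20],
  [0.0,0,0,0,22],
  [0.0,0,0,0,24],
])

```text
time_s: 4.25
ee_pos: [0.4701, 0.1411, 0.148]
tcp_rot: [1.344, 1.565, 0.957]
ft_force: [0.9, 4.0, -6.6]
grip_width: 0.0113
```

```bash
python3 -c "
from h import *
st()"
```

```text
t 4.25 [0.4701 0.1411 0.148 ] jaw 67.9 F [ 0.89  3.96 -6.59] T [ 0.388 -0.137  0.086] w 0.0113
```

servo_tool([
  [0.0,0,0,0,1],
  [0.0,0,0,0,2],
  [0.0,0,0,0,3],
])

```text
time_s: 4.5
ee_pos: [0.4701, 0.1411, 0.148]
tcp_rot: [1.403, 1.565, 0.964]
ft_force: [2.0, 2.7, -6.6]
grip_width: 0.0113
```

```bash
python3 -c "
from h import *
st()"
```

```text
t 4.50 [0.4701 0.1411 0.148 ] jaw 64.8 F [ 2.01  2.69 -6.6 ] T [ 0.255 -0.159  0.108] w 0.0113
```

servo_tool([
  [0.0,0,0,0,1],
  [0.0,0,0,0,2],
  [0.0,0,0,0,3],
])

```text
time_s: 4.75
ee_pos: [0.4701, 0.1412, 0.148]
tcp_rot: [1.462, 1.565, 0.97]
ft_force: [0.7, 3.8, -6.0]
grip_width: 0.0118
```

```bash
python3 -c "
from h import *
st()"
```

```text
t 4.75 [0.4701 0.1412 0.148 ] jaw 61.8 F [ 0.74  3.78 -6.01] T [ 0.118 -0.143  0.099] w 0.0118
```

servo_tool([
  [0.0,0,0,0,1],
  [0.0,0,0,0,2],
  [0.0,0,0,0,3],
])

```text
time_s: 5.0
ee_pos: [0.4701, 0.1412, 0.148]
tcp_rot: [1.529, 1.565, 0.982]
ft_force: [2.2, 3.3, -6.7]
grip_width: 0.0114
```

```bash
python3 -c "
from h import *
st()"
```

```text
t 5.00 [0.4701 0.1412 0.148 ] jaw 58.7 F [ 2.18  3.34 -6.67] T [ 0.208 -0.132  0.063] w 0.0114
```

servo_tool([
  [0.0,0,0,0,1],
  [0.0,0,0,0,2],
])

```text
time_s: 5.17
ee_pos: [0.4701, 0.1412, 0.148]
tcp_rot: [1.561, 1.565, 0.978]
ft_force: [2.1, 3.7, -5.7]
grip_width: 0.0114
```

```bash
python3 -c "
from h import *
st()"
```

```text
t 5.17 [0.4701 0.1412 0.148 ] jaw 56.6 F [ 2.09  3.69 -5.66] T [ 0.19  -0.129  0.085] w 0.0114
```

servo_tool([
  [0.0,0,0,0,1],
  [0.0,0,0,0,2],
])

```text
time_s: 5.33
ee_pos: [0.4701, 0.1413, 0.148]
tcp_rot: [1.595, 1.565, 0.974]
ft_force: [2.5, 4.7, -5.7]
grip_width: 0.0114
```

```bash
python3 -c "
from h import *
st()"
```

```text
t 5.33 [0.4701 0.1413 0.148 ] jaw 54.5 F [ 2.54  4.68 -5.65] T [ 0.206 -0.158  0.085] w 0.0114
```

servo_tool([
  [0.0,0,0,0,1],
  [0.0,0,0,0,1.5],
])

```text
time_s: 5.5
ee_pos: [0.4702, 0.1413, 0.148]
tcp_rot: [1.625, 1.565, 0.977]
ft_force: [1.5, 3.6, -5.7]
grip_width: 0.0115
```

```bash
python3 -c "
from h import *
st()"
```

```text
t 5.50 [0.4702 0.1413 0.148 ] jaw 52.9 F [ 1.52  3.55 -5.72] T [ 0.203 -0.114  0.094] w 0.0115
```

servo_tool([
  [0.0,0,0,0,1],
  [0.0,0,0,0,1.5],
])

```text
time_s: 5.67
ee_pos: [0.4702, 0.1413, 0.148]
tcp_rot: [1.653, 1.565, 0.977]
ft_force: [1.5, 3.5, -6.9]
grip_width: 0.0112
```

```bash
python3 -c "
from h import *
st()"
```

```text
t 5.67 [0.4702 0.1413 0.148 ] jaw 51.3 F [ 1.48  3.55 -6.94] T [ 0.166 -0.148  0.104] w 0.0112
```

servo_tool([
  [0.0,0,0,0,1],
  [0.0,0,0,0,1.5],
])

```text
time_s: 5.83
ee_pos: [0.4702, 0.1414, 0.148]
tcp_rot: [1.679, 1.565, 0.975]
ft_force: [1.3, 3.6, -6.3]
grip_width: 0.0114
```

```bash
python3 -c "
from h import *
st()"
```

```text
t 5.83 [0.4702 0.1414 0.148 ] jaw 49.7 F [ 1.33  3.58 -6.26] T [ 0.198 -0.124  0.113] w 0.0114
```

servo_tool([
  [0.0,0,0,0,1],
  [0.0,0,0,0,1.5],
])

```text
time_s: 6.0
ee_pos: [0.4702, 0.1414, 0.148]
tcp_rot: [1.707, 1.565, 0.975]
ft_force: [1.1, 4.5, -5.8]
grip_width: 0.0115
```

```bash
python3 -c "
from h import *
st()"
```

```text
t 6.00 [0.4702 0.1414 0.148 ] jaw 48.1 F [ 1.06  4.49 -5.82] T [ 0.161 -0.145  0.157] w 0.0115
```

servo_tool([
  [0.0,0,0,0,1],
])

```text
time_s: 6.08
ee_pos: [0.4702, 0.1414, 0.148]
tcp_rot: [1.719, 1.565, 0.969]
ft_force: [1.1, 4.4, -6.7]
grip_width: 0.0116
```

```bash
python3 -c "
from h import *
st()"
```

```text
t 6.08 [0.4702 0.1414 0.148 ] jaw 47.0 F [ 1.13  4.42 -6.68] T [ 0.21  -0.106  0.057] w 0.0116
```

servo_tool([
  [0.0,0,0,0,1],
  [0.0,0,0,0,1.5],
])

```text
time_s: 6.25
ee_pos: [0.4703, 0.1414, 0.148]
tcp_rot: [1.748, 1.565, 0.97]
ft_force: [2.0, 4.8, -6.0]
grip_width: 0.0115
```

```bash
python3 -c "
from h import *
st()"
```

```text
t 6.25 [0.4703 0.1414 0.148 ] jaw 45.4 F [ 1.98  4.77 -5.95] T [ 0.215 -0.086  0.1  ] w 0.0115
```

servo_tool([
  [0.0,0,0,0,1],
  [0.0,0,0,0,1.5],
])

```text
time_s: 6.42
ee_pos: [0.4703, 0.1414, 0.148]
tcp_rot: [1.777, 1.565, 0.971]
ft_force: [2.3, 4.0, -5.5]
grip_width: 0.0117
```

```bash
python3 -c "
from h import *
st()"
```

```text
t 6.42 [0.4703 0.1414 0.148 ] jaw 43.8 F [ 2.27  3.98 -5.47] T [ 0.215 -0.094  0.088] w 0.0117
```

servo_tool([
  [0.0,0,0,0,1],
  [0.0,0,0,0,1.5],
])

```text
time_s: 6.58
ee_pos: [0.4703, 0.1414, 0.148]
tcp_rot: [1.809, 1.565, 0.976]
ft_force: [1.4, 4.2, -5.9]
grip_width: 0.0117
```

```bash
python3 -c "
from h import *
st()"
```

```text
t 6.58 [0.4703 0.1414 0.148 ] jaw 42.2 F [ 1.36  4.15 -5.86] T [ 0.168 -0.117  0.105] w 0.0117
```

servo_tool([
  [0.0,0,0,0,1],
  [0.0,0,0,0,1.5],
])

```text
time_s: 6.75
ee_pos: [0.4703, 0.1415, 0.148]
tcp_rot: [1.833, 1.564, 0.972]
ft_force: [2.5, 3.8, -6.7]
grip_width: 0.0118
```

```bash
python3 -c "
from h import *
st()"
```

```text
t 6.75 [0.4703 0.1415 0.148 ] jaw 40.6 F [ 2.48  3.83 -6.66] T [ 0.251 -0.196  0.085] w 0.0118
```

servo_tool([
  [0.0,0,0,0,1],
  [0.0,0,0,0,1.5],
])

```text
time_s: 6.92
ee_pos: [0.4704, 0.1415, 0.148]
tcp_rot: [1.853, 1.564, 0.964]
ft_force: [2.6, 4.5, -6.0]
grip_width: 0.0113
```

```bash
python3 -c "
from h import *
st()"
```

```text
t 6.92 [0.4704 0.1415 0.148 ] jaw 39.0 F [ 2.6   4.53 -5.99] T [ 0.162 -0.165  0.124] w 0.0113
```

servo_tool([
  [0.0,0,0,0,1],
  [0.0,0,0,0,1.5],
])

```text
time_s: 7.08
ee_pos: [0.4703, 0.1415, 0.148]
tcp_rot: [1.881, 1.564, 0.964]
ft_force: [2.5, 4.1, -6.7]
grip_width: 0.0111
```

```bash
python3 -c "
from h import *
st()"
```

```text
t 7.08 [0.4703 0.1415 0.148 ] jaw 37.5 F [ 2.54  4.11 -6.75] T [ 0.27  -0.131  0.026] w 0.0111
```

servo_tool([
  [0.0,0,0,0,1],
  [0.0,0,0,0,1.5],
])

```text
time_s: 7.25
ee_pos: [0.4704, 0.1415, 0.148]
tcp_rot: [1.912, 1.564, 0.967]
ft_force: [2.0, 4.5, -6.7]
grip_width: 0.0114
```

```bash
python3 -c "
from h import *
st()"
```

```text
t 7.25 [0.4704 0.1415 0.148 ] jaw 35.9 F [ 2.02  4.55 -6.73] T [ 0.227 -0.115  0.037] w 0.0114
```

servo_tool([
  [0.0,0,0,0,1],
  [0.0,0,0,0,1.5],
])

```text
time_s: 7.42
ee_pos: [0.4704, 0.1416, 0.148]
tcp_rot: [1.936, 1.564, 0.963]
ft_force: [1.4, 5.4, -6.7]
grip_width: 0.0116
```

```bash
python3 -c "
from h import *
st()"
```

```text
t 7.42 [0.4704 0.1416 0.148 ] jaw 34.3 F [ 1.36  5.43 -6.69] T [ 0.241 -0.122  0.086] w 0.0116
```

servo_tool([
  [0.0,0,0,0,1],
  [0.0,0,0,0,1.5],
])

```text
time_s: 7.58
ee_pos: [0.4704, 0.1416, 0.148]
tcp_rot: [1.96, 1.564, 0.959]
ft_force: [2.1, 5.2, -6.1]
grip_width: 0.0114
```

```bash
python3 -c "
from h import *
st()"
```

```text
t 7.58 [0.4704 0.1416 0.148 ] jaw 32.7 F [ 2.13  5.2  -6.13] T [ 0.214 -0.094  0.068] w 0.0114
```

servo_tool([
  [0.0,0,0,0,1],
  [0.0,0,0,0,1.5],
])

```text
time_s: 7.75
ee_pos: [0.4704, 0.1416, 0.148]
tcp_rot: [1.988, 1.564, 0.96]
ft_force: [2.6, 4.8, -6.2]
grip_width: 0.0114
```

```bash
python3 -c "
from h import *
st()"
```

```text
t 7.75 [0.4704 0.1416 0.148 ] jaw 31.1 F [ 2.57  4.82 -6.2 ] T [ 0.267 -0.173  0.054] w 0.0114
```

servo_tool([
  [0.0,0,0,0,1],
  [0.0,0,0,0,1.5],
])

```text
time_s: 7.92
ee_pos: [0.4704, 0.1416, 0.148]
tcp_rot: [2.014, 1.564, 0.958]
ft_force: [1.6, 3.9, -5.7]
grip_width: 0.0112
```

```bash
python3 -c "
from h import *
st()"
```

```text
t 7.92 [0.4704 0.1416 0.148 ] jaw 29.5 F [ 1.58  3.9  -5.71] T [ 0.29  -0.164  0.052] w 0.0112
```

Run:
```python
from h import *
p=ctrl.get_image("wrist"); cv2.imwrite("pics/w3.png",p["img"]);st()
p=ctrl.get_image("scene"); cv2.imwrite("pics/s3.png",cv2.resize(p["img"][130:215,295:405],None,fx=7,fy=7));st()
```

```text
t 7.97 [0.4705 0.1416 0.148 ] jaw 29.5 F [ 2.48  4.35 -7.43] T [ 0.255 -0.156  0.066] w 0.0114
t 8.02 [0.4705 0.1416 0.148 ] jaw 29.5 F [ 2.06  4.56 -5.99] T [ 0.21  -0.137  0.022] w 0.0115
```

View pics/w3.png

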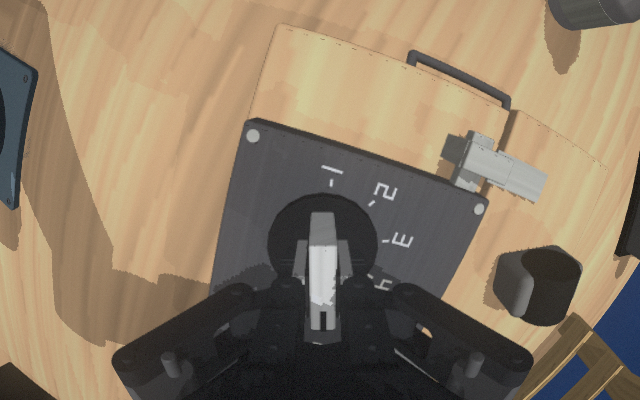

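The dial has followed the jaws: its bar is still aligned between the pads (u≈322) and the pointer is past 4. Going on.

servo_tool([
  [0.0,0,0,0,1],
  [0.0,0,0,0,1.5],
])

```text
time_s: 8.18
ee_pos: [0.4705, 0.1416, 0.148]
tcp_rot: [2.033, 1.564, 0.949]
ft_force: [1.6, 3.4, -6.5]
grip_width: 0.0117
```

```bash
python3 -c "
from h import *
st()"
```

```text
t 8.18 [0.4705 0.1416 0.148 ] jaw 27.9 F [ 1.64  3.44 -6.52] T [ 0.258 -0.162  0.044] w 0.0117
```

servo_tool([
  [0.0,0,0,0,1],
  [0.0,0,0,0,1.5],
])

```text
time_s: 8.35
ee_pos: [0.4705, 0.1416, 0.148]
tcp_rot: [2.064, 1.564, 0.952]
ft_force: [2.4, 3.6, -7.7]
grip_width: 0.0112
```

```bash
python3 -c "
from h import *
st()"
```

```text
t 8.35 [0.4705 0.1416 0.148 ] jaw 26.3 F [ 2.45  3.61 -7.67] T [ 0.18  -0.173  0.033] w 0.0112
```

servo_tool([
  [0.0,0,0,0,1],
  [0.0,0,0,0,1.5],
])

```text
time_s: 8.52
ee_pos: [0.4706, 0.1417, 0.148]
tcp_rot: [2.092, 1.564, 0.953]
ft_force: [1.8, 4.8, -6.1]
grip_width: 0.0114
```

```bash
python3 -c "
from h import *
st()"
```

```text
t 8.52 [0.4706 0.1417 0.148 ] jaw 24.7 F [ 1.8   4.84 -6.12] T [ 0.274 -0.13   0.083] w 0.0114
```

servo_tool([
  [0.0,0,0,0,1],
  [0.0,0,0,0,1.5],
])

```text
time_s: 8.68
ee_pos: [0.4706, 0.1417, 0.148]
tcp_rot: [2.112, 1.564, 0.946]
ft_force: [1.6, 4.3, -7.1]
grip_width: 0.0114
```

```bash
python3 -c "
from h import *
st()"
```

```text
t 8.68 [0.4706 0.1417 0.148 ] jaw 23.2 F [ 1.58  4.29 -7.13] T [ 0.279 -0.083  0.209] w 0.0114
```

Torque jumped to 0.21. Holding to confirm.

servo_tool([
  [0.0,0,0,0,0],
])

```text
time_s: 8.77
ee_pos: [0.4706, 0.1417, 0.148]
tcp_rot: [2.109, 1.564, 0.941]
ft_force: [1.1, 5.1, -6.0]
grip_width: 0.0116
```

```bash
python3 -c "
from h import *
st()"
```

```text
t 8.77 [0.4706 0.1417 0.148 ] jaw 23.1 F [ 1.12  5.1  -6.04] T [ 0.273 -0.082  0.195] w 0.0116
```

servo_tool([
  [0.0,0,0,0,0],
])

```text
time_s: 8.85
ee_pos: [0.4706, 0.1417, 0.148]
tcp_rot: [2.106, 1.564, 0.938]
ft_force: [2.0, 4.0, -6.9]
grip_width: 0.0114
```

```bash
python3 -c "
from h import *
st()"
```

```text
t 8.85 [0.4706 0.1417 0.148 ] jaw 23.1 F [ 2.03  4.   -6.87] T [ 0.286 -0.141  0.242] w 0.0114
```

Caught. Backing off to relieve it.

servo_tool([
  [0.0,0,0,0,-1.5],
  [0.0,0,0,0,-3],
  [0.0,0,0,0,-3],
])

```text
time_s: 9.1
ee_pos: [0.4705, 0.1416, 0.148]
tcp_rot: [2.059, 1.564, 0.944]
ft_force: [1.7, 3.6, -5.4]
grip_width: 0.0115
```

```bash
python3 -c "
from h import *
st()"
```

```text
t 9.10 [0.4705 0.1416 0.148 ] jaw 26.1 F [ 1.69  3.55 -5.36] T [ 0.227 -0.108  0.099] w 0.0115
```

servo_tool([
  [0.0,0,0,0,-1],
  [0.0,0,0,0,-2],
])

```text
time_s: 9.27
ee_pos: [0.4705, 0.1416, 0.148]
tcp_rot: [2.03, 1.564, 0.951]
ft_force: [1.3, 4.2, -6.5]
grip_width: 0.0113
```

```bash
python3 -c "
from h import *
st()"
```

```text
t 9.27 [0.4705 0.1416 0.148 ] jaw 28.2 F [ 1.29  4.16 -6.52] T [ 0.182 -0.095 -0.033] w 0.0113
```

servo_tool([
  [0.5,0,0,0,0],
  [0.5,0,0,0,0],
  [0.5,0,0,0,0],
  [0.5,0,0,0,0],
  [0.5,-25,0,0,0],
  [0.5,-60,0,0,0],
  [0.5,-60,0,0,0],
  [0.5,-60,0,0,0],
])

```text
time_s: 9.93
ee_pos: [0.4718, 0.1412, 0.2103]
tcp_rot: [1.613, 1.56, 0.534]
ft_force: [-0.2, -0.8, -0.2]
grip_width: 0.0428
```

Run:
```python
from h import *
st()
p=ctrl.get_image("wrist"); cv2.imwrite("pics/w4.png",p["img"]);P=fcloud(p)
for nm,c,zt in (("L",(.469,.137),.155),("R",(.493,.02),.155),("B",(.553,.094),.148)):
    m=(P[...,2]>zt)&(P[...,2]<.172)&(np.hypot(P[...,0]-c[0],P[...,1]-c[1])<.035); q=P[m]
    if m.sum()>20: print(nm,m.sum(),q.mean(0).round(4),cv2.minAreaRect((q[:,:2]*1000).astype(np.float32)))
plan((.493,.022,.206),104.1)
```

```text
t 9.93 [0.4718 0.1412 0.2103] jaw 28.2 F [-0.16 -0.81 -0.19] T [0.047 0.044 0.031] w 0.0428
L 1412 [0.47   0.1425 0.1644] ((470.9737854003906, 140.3257293701172), (12.145771980285645, 46.75495529174805), 28.41819953918457)
d_mm [  2.3 -36.6 115.6] jaw 28.2 q6 -0.43 t 9.98 turn -75.9
```

View pics/w4.png

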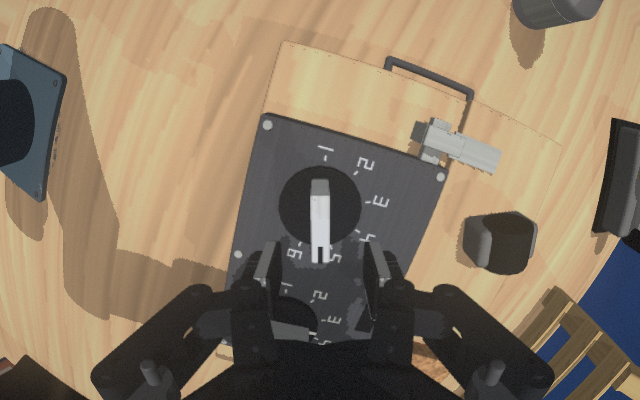

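servo_tool([
  [0.5,0,-3,10,-6],
  [0.5,0,-7,22,-13],
  [0.5,0,-11,34,-20],
  [0.5,0,-14,46,-27],
  [0.5,0,-18,58,-34],
  [0.5,0,-22,70,-41],
  [0.5,0,-26,82,-48],
  [0.5,0,-30,94,-55],
  [0.5,0,-33,106,-62],
  [0.5,0,-37,115,-69],
  [0.5,0,-37,115,-75],
  [0.5,0,-37,115,-75],
  [0.5,0,-37,115,-75],
])

```text
time_s: 11.07
ee_pos: [0.4917, 0.0223, 0.2072]
tcp_rot: [0.759, 1.564, 0.985]
ft_force: [0.1, -0.4, -0.3]
grip_width: 0.0426
```

Run:
```python
from h import *
st()
p=ctrl.get_image("wrist"); cv2.imwrite("pics/w5.png",p["img"]);P=fcloud(p)
for nm,c,zt in (("L",(.469,.137),.155),("R",(.493,.02),.155),("B",(.553,.094),.148)):
    m=(P[...,2]>zt)&(P[...,2]<.172)&(np.hypot(P[...,0]-c[0],P[...,1]-c[1])<.035); q=P[m]
    if m.sum()>20: print(nm,m.sum(),q.mean(0).round(4),cv2.minAreaRect((q[:,:2]*1000).astype(np.float32)))
plan((.4942,.0228,.147),103.3)
```

```text
t 11.07 [0.4917 0.0223 0.2072] jaw 103.0 F [ 0.14 -0.36 -0.33] T [ 0.015 -0.018 -0.006] w 0.0426
L 1251 [0.4706 0.1369 0.1629] ((471.32537841796875, 139.46124267578125), (13.268162727355957, 46.358699798583984), 28.8103084564209)
R 1376 [0.493  0.022  0.1644] ((495.4498291015625, 22.481464385986328), (46.404449462890625, 11.584233283996582), 13.281458854675293)
d_mm [60.4 -0.5  2.1] jaw 103.0 q6 -1.99 t 11.12 turn -0.3
```

View pics/w5.png

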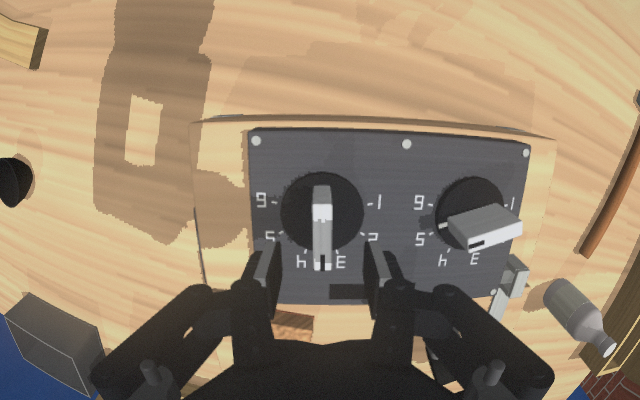

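servo_tool([
  [0.5,30,0,2,0],
  [0.5,60,0,3,0],
  [0.5,60,0,3,0],
  [0.5,60,0,3,0],
  [0.0,60,0,3,0],
  [0.0,60,0,3,0],
  [0.0,60,0,3,0],
  [0.0,60,0,3,0],
  [0.0,60,0,3,0],
  [0.0,60,0,3,0],
], newtons=40)

```text
time_s: 11.95
ee_pos: [0.4961, 0.0234, 0.1492]
tcp_rot: [0.366, 1.561, 0.593]
ft_force: [-1.0, 1.2, 6.4]
grip_width: 0.0113
```

```bash
python3 -c "
from h import *
st()"
```

```text
t 11.95 [0.4961 0.0234 0.1492] jaw 103.0 F [-0.97  1.2   6.37] T [ 0.     0.105 -0.025] w 0.0113
```

servo_tool([
  [0.0,0,0,0,-4],
  [0.0,0,0,0,-8],
  [0.0,0,0,0,-12],
  [0.0,0,0,0,-16],
  [0.0,0,0,0,-20],
  [0.0,0,0,0,-24],
  [0.0,0,0,0,-28],
  [0.0,0,0,0,-32],
  [0.0,0,0,0,-35],
  [0.0,0,0,0,-37],
])

```text
time_s: 12.78
ee_pos: [0.4959, 0.0236, 0.1493]
tcp_rot: [-0.231, 1.561, 0.643]
ft_force: [0.8, 0.5, -2.0]
grip_width: 0.0113
```

```bash
python3 -c "
from h import *
st()"
```

```text
t 12.78 [0.4959 0.0236 0.1493] jaw 140.1 F [ 0.76  0.46 -1.99] T [ 0.245  0.051 -0.106] w 0.0113
```

servo_tool([
  [0.0,0,0,0,-1],
  [0.0,0,0,0,-2],
])

```text
time_s: 12.95
ee_pos: [0.4959, 0.0236, 0.1493]
tcp_rot: [-0.26, 1.561, 0.649]
ft_force: [1.9, -0.2, -2.4]
grip_width: 0.0115
```

```bash
python3 -c "
from h import *
st()"
```

```text
t 12.95 [0.4959 0.0236 0.1493] jaw 142.1 F [ 1.86 -0.17 -2.45] T [ 0.092 -0.064 -0.111] w 0.0115
```

servo_tool([
  [0.0,0,0,0,-1],
  [0.0,0,0,0,-1.5],
])

```text
time_s: 13.12
ee_pos: [0.4959, 0.0237, 0.1493]
tcp_rot: [-0.274, 1.561, 0.662]
ft_force: [1.5, 0.6, -3.2]
grip_width: 0.0112
```

```bash
python3 -c "
from h import *
st()"
```

```text
t 13.12 [0.4959 0.0237 0.1493] jaw 143.7 F [ 1.5   0.63 -3.19] T [ 0.116 -0.    -0.1  ] w 0.0112
```

servo_tool([
  [0.0,0,0,0,-1],
  [0.0,0,0,0,-1.5],
])

```text
time_s: 13.28
ee_pos: [0.4959, 0.0237, 0.1493]
tcp_rot: [-0.301, 1.561, 0.663]
ft_force: [1.5, 0.0, -3.7]
grip_width: 0.011
```

```bash
python3 -c "
from h import *
st()"
```

```text
t 13.28 [0.4959 0.0237 0.1493] jaw 145.2 F [ 1.53  0.05 -3.71] T [ 0.107  0.048 -0.038] w 0.0110
```

servo_tool([
  [0.0,0,0,0,-1],
  [0.0,0,0,0,-1.5],
])

```text
time_s: 13.45
ee_pos: [0.4959, 0.0237, 0.1493]
tcp_rot: [-0.326, 1.561, 0.666]
ft_force: [0.7, 0.3, -3.5]
grip_width: 0.0114
```

```bash
python3 -c "
from h import *
st()"
```

```text
t 13.45 [0.4959 0.0237 0.1493] jaw 146.8 F [ 0.72  0.25 -3.49] T [ 0.079  0.017 -0.063] w 0.0114
```

servo_tool([
  [0.0,0,0,0,-1],
  [0.0,0,0,0,-1.5],
])

```text
time_s: 13.62
ee_pos: [0.4959, 0.0237, 0.1493]
tcp_rot: [-0.352, 1.561, 0.667]
ft_force: [1.7, 0.5, -3.4]
grip_width: 0.0113
```

```bash
python3 -c "
from h import *
st()"
```

```text
t 13.62 [0.4959 0.0237 0.1493] jaw 148.4 F [ 1.67  0.54 -3.38] T [ 0.189  0.016 -0.108] w 0.0113
```

servo_tool([
  [0.0,0,0,0,-1],
  [0.0,0,0,0,-1.5],
])

```text
time_s: 13.78
ee_pos: [0.4959, 0.0237, 0.1493]
tcp_rot: [-0.377, 1.561, 0.67]
ft_force: [2.0, 0.3, -3.1]
grip_width: 0.0112
```

```bash
python3 -c "
from h import *
st()"
```

```text
t 13.78 [0.4959 0.0237 0.1493] jaw 150.0 F [ 2.    0.33 -3.13] T [ 0.13   0.04  -0.083] w 0.0112
```

servo_tool([
  [0.0,0,0,0,-1],
  [0.0,0,0,0,-1.5],
])

```text
time_s: 13.95
ee_pos: [0.4959, 0.0237, 0.1493]
tcp_rot: [-0.399, 1.561, 0.676]
ft_force: [1.8, 0.4, -3.6]
grip_width: 0.0114
```

```bash
python3 -c "
from h import *
st()"
```

```text
t 13.95 [0.4959 0.0237 0.1493] jaw 151.6 F [ 1.77  0.41 -3.6 ] T [ 0.187  0.045 -0.081] w 0.0114
```

servo_tool([
  [0.0,0,0,0,-1],
  [0.0,0,0,0,-1.5],
])

```text
time_s: 14.12
ee_pos: [0.4958, 0.0237, 0.1493]
tcp_rot: [-0.426, 1.561, 0.677]
ft_force: [1.5, 0.0, -3.3]
grip_width: 0.0115
```

```bash
python3 -c "
from h import *
st()"
```

```text
t 14.12 [0.4958 0.0237 0.1493] jaw 153.2 F [ 1.5   0.02 -3.28] T [ 0.154  0.079 -0.036] w 0.0115
```

servo_tool([
  [0.0,0,0,0,-1],
  [0.0,0,0,0,-1.5],
])

```text
time_s: 14.28
ee_pos: [0.4958, 0.0237, 0.1493]
tcp_rot: [-0.45, 1.561, 0.681]
ft_force: [0.8, 0.5, -3.3]
grip_width: 0.0117
```

```bash
python3 -c "
from h import *
st()"
```

```text
t 14.28 [0.4958 0.0237 0.1493] jaw 154.8 F [ 0.84  0.5  -3.34] T [ 0.153  0.005 -0.023] w 0.0117
```

Dial now ≈ +53° (0.93). Going on.

servo_tool([
  [0.0,0,0,0,-1],
  [0.0,0,0,0,-1.5],
])

```text
time_s: 14.45
ee_pos: [0.4958, 0.0237, 0.1493]
tcp_rot: [-0.478, 1.561, 0.68]
ft_force: [0.8, 1.1, -4.5]
grip_width: 0.0113
```

```bash
python3 -c "
from h import *
st()"
```

```text
t 14.45 [0.4958 0.0237 0.1493] jaw 156.4 F [ 0.76  1.08 -4.51] T [0.169 0.075 0.024] w 0.0113
```

servo_tool([
  [0.0,0,0,0,-1],
  [0.0,0,0,0,-1.5],
])

```text
time_s: 14.62
ee_pos: [0.4958, 0.0237, 0.1493]
tcp_rot: [-0.505, 1.561, 0.682]
ft_force: [0.4, 0.2, -2.9]
grip_width: 0.0114
```

```bash
python3 -c "
from h import *
st()"
```

```text
t 14.62 [0.4958 0.0237 0.1493] jaw 158.0 F [ 0.39  0.19 -2.94] T [ 0.147  0.029 -0.004] w 0.0114
```

servo_tool([
  [0.0,0,0,0,-1],
  [0.0,0,0,0,-1.5],
])

```text
time_s: 14.78
ee_pos: [0.4958, 0.0237, 0.1493]
tcp_rot: [-0.523, 1.561, 0.691]
ft_force: [0.9, -0.5, -4.0]
grip_width: 0.0115
```

```bash
python3 -c "
from h import *
st()"
```

```text
t 14.78 [0.4958 0.0237 0.1493] jaw 159.6 F [ 0.94 -0.49 -4.  ] T [ 0.168  0.114 -0.092] w 0.0115
```

servo_tool([
  [0.0,0,0,0,-1],
  [0.0,0,0,0,-1.5],
])

```text
time_s: 14.95
ee_pos: [0.4958, 0.0237, 0.1493]
tcp_rot: [-0.556, 1.561, 0.686]
ft_force: [1.4, 1.4, -3.5]
grip_width: 0.0113
```

```bash
python3 -c "
from h import *
st()"
```

```text
t 14.95 [0.4958 0.0237 0.1493] jaw 161.1 F [ 1.4   1.4  -3.46] T [ 0.159  0.077 -0.142] w 0.0113
```

servo_tool([
  [0.0,0,0,0,-1],
])

```text
time_s: 15.03
ee_pos: [0.4958, 0.0237, 0.1493]
tcp_rot: [-0.562, 1.561, 0.699]
ft_force: [0.7, 0.7, -3.3]
grip_width: 0.0113
```

```bash
python3 -c "
from h import *
st()"
```

```text
t 15.03 [0.4958 0.0237 0.1493] jaw 162.2 F [ 0.7   0.71 -3.33] T [ 0.104  0.063 -0.201] w 0.0113
```

Rising steadily (−0.09, −0.14, −0.20); holding to confirm.

servo_tool([
  [0.0,0,0,0,0],
])

```text
time_s: 15.12
ee_pos: [0.4958, 0.0237, 0.1493]
tcp_rot: [-0.565, 1.561, 0.697]
ft_force: [1.1, 0.4, -3.6]
grip_width: 0.0112
```

```bash
python3 -c "
from h import *
st()"
```

```text
t 15.12 [0.4958 0.0237 0.1493] jaw 162.3 F [ 1.12  0.44 -3.59] T [ 0.121  0.095 -0.113] w 0.0112
```

servo_tool([
  [0.0,0,0,0,0],
])

```text
time_s: 15.2
ee_pos: [0.4958, 0.0237, 0.1493]
tcp_rot: [-0.567, 1.561, 0.694]
ft_force: [0.8, -0.1, -3.6]
grip_width: 0.0117
```

```bash
python3 -c "
from h import *
st()"
```

```text
t 15.20 [0.4958 0.0237 0.1493] jaw 162.3 F [ 0.81 -0.05 -3.6 ] T [ 0.131  0.079 -0.171] w 0.0117
```

servo_tool([
  [0.0,0,0,0,-1],
])

```text
time_s: 15.28
ee_pos: [0.4958, 0.0237, 0.1493]
tcp_rot: [-0.576, 1.561, 0.703]
ft_force: [1.6, -0.1, -3.6]
grip_width: 0.0117
```

```bash
python3 -c "
from h import *
st()"
```

```text
t 15.28 [0.4958 0.0237 0.1493] jaw 163.3 F [ 1.64 -0.09 -3.61] T [ 0.066  0.139 -0.274] w 0.0117
```

servo_tool([
  [0.0,0,0,0,0],
])

```text
time_s: 15.37
ee_pos: [0.4958, 0.0237, 0.1493]
tcp_rot: [-0.575, 1.561, 0.705]
ft_force: [1.5, 1.6, -3.3]
grip_width: 0.0114
```

```bash
python3 -c "
from h import *
st()"
```

```text
t 15.37 [0.4958 0.0237 0.1493] jaw 163.4 F [ 1.47  1.57 -3.26] T [ 0.114  0.123 -0.198] w 0.0114
```

Caught. Backing off 4° and letting go.

servo_tool([
  [0.0,0,0,0,2],
  [0.0,0,0,0,4],
  [0.0,0,0,0,4],
])

```text
time_s: 15.62
ee_pos: [0.4958, 0.0237, 0.1493]
tcp_rot: [-0.508, 1.561, 0.702]
ft_force: [1.6, 0.6, -3.4]
grip_width: 0.0115
```

```bash
python3 -c "
from h import *
st()"
```

```text
t 15.62 [0.4958 0.0237 0.1493] jaw 159.3 F [ 1.58  0.58 -3.44] T [ 0.191  0.093 -0.045] w 0.0115
```

servo_tool([
  [0.5,0,0,0,0],
  [0.5,0,0,0,0],
  [0.5,0,0,0,0],
  [0.5,0,0,0,0],
  [0.5,-25,0,0,0],
  [0.5,-60,0,0,0],
  [0.5,-60,0,0,0],
  [0.5,-60,0,0,0],
])

```text
time_s: 16.28
ee_pos: [0.4969, 0.0231, 0.2115]
tcp_rot: [-0.82, 1.557, 0.391]
ft_force: [-1.1, 0.6, -0.5]
grip_width: 0.0427
```

Run:
```python
from h import *
st()
p=ctrl.get_image("wrist"); cv2.imwrite("pics/w6.png",p["img"]);P=fcloud(p)
for nm,c,zt in (("L",(.469,.137),.155),("R",(.493,.02),.155),("B",(.553,.094),.148)):
    m=(P[...,2]>zt)&(P[...,2]<.172)&(np.hypot(P[...,0]-c[0],P[...,1]-c[1])<.035); q=P[m]
    if m.sum()>20: print(nm,m.sum(),q.mean(0).round(4),cv2.minAreaRect((q[:,:2]*1000).astype(np.float32)))
plan((.555,.096,.206),101.8)
```

```text
t 16.28 [0.4969 0.0231 0.2115] jaw 159.3 F [-1.07  0.56 -0.53] T [ 0.012  0.018 -0.005] w 0.0427
L 191 [0.4621 0.1516 0.1633] ((464.6221008300781, 151.47366333007812), (11.604757308959961, 18.28079605102539), 27.166358947753906)
R 1412 [0.4953 0.0203 0.1644] ((496.1178894042969, 22.170333862304688), (46.51484680175781, 12.354182243347168), 69.67048645019531)
B 596 [0.5535 0.0941 0.155 ] ((555.5975952148438, 96.30091094970703), (30.413326263427734, 13.147016525268555), 12.67922592163086)
d_mm [  5.  -29.7  88.9] jaw 159.3 q6 -2.97 t 16.33 turn 57.5
```

View pics/w6.png

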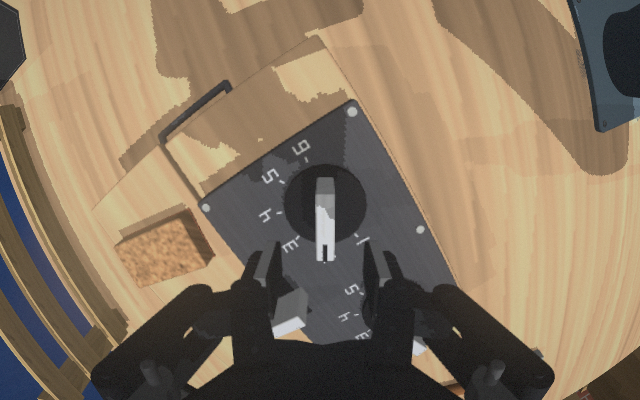

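servo_tool([
  [0.4,3,-4,10,7],
  [0.4,3,-8,21,14],
  [0.4,3,-12,33,21],
  [0.4,3,-16,45,28],
  [0.4,3,-20,57,35],
  [0.4,3,-24,69,42],
  [0.4,3,-28,81,49],
  [0.4,3,-30,89,56],
  [0.4,3,-30,89,57],
  [0.4,3,-30,89,57],
])

```text
time_s: 17.17
ee_pos: [0.5545, 0.0961, 0.2066]
tcp_rot: [0.478, 1.562, 0.696]
ft_force: [-0.5, -1.3, -0.1]
grip_width: 0.0344
```

Run:
```python
from h import *
st()
p=ctrl.get_image("wrist"); cv2.imwrite("pics/w7.png",p["img"]);P=fcloud(p)
for nm,c,zt in (("L",(.469,.137),.155),("R",(.493,.02),.155),("B",(.553,.094),.148)):
    m=(P[...,2]>zt)&(P[...,2]<.172)&(np.hypot(P[...,0]-c[0],P[...,1]-c[1])<.03); q=P[m]
    if m.sum()>20: print(nm,m.sum(),q.mean(0).round(4),cv2.minAreaRect((q[:,:2]*1000).astype(np.float32)))
plan((.5556,.0963,.140),101.8)
```

```text
t 17.17 [0.5545 0.0961 0.2066] jaw 102.5 F [-0.55 -1.25 -0.08] T [-0.005 -0.072  0.001] w 0.0344
L 1702 [0.4718 0.1381 0.1642] ((471.390869140625, 139.6884765625), (12.654642105102539, 46.06863021850586), 27.57978630065918)
R 1795 [0.4957 0.0243 0.1641] ((496.0215759277344, 22.877405166625977), (46.48554229736328, 12.779556274414062), 69.50634002685547)
B 893 [0.5537 0.0961 0.1562] ((555.6334228515625, 96.74388122558594), (29.9393253326416, 12.135573387145996), 12.235857009887695)
d_mm [66.9  0.   0.7] jaw 102.5 q6 -1.82 t 17.22 turn 0.7
```

View pics/w7.png

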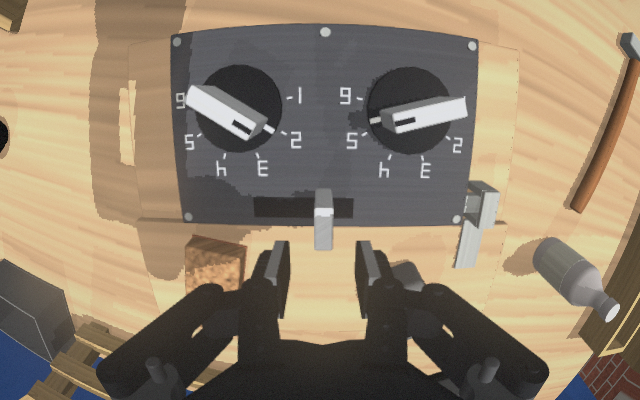

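servo_tool([
  [0.4,30,0,1,0],
  [0.4,60,0,1,0.5],
  [0.4,66,0,1,0.5],
  [0.4,66,0,1,0.5],
  [0.4,66,0,1,0.5],
  [0.0,66,0,1,0.5],
  [0.0,66,0,1,0.5],
  [0.0,66,0,1,0.5],
  [0.0,66,0,1,0.5],
  [0.0,66,0,1,0.5],
], newtons=40)

```text
time_s: 18.05
ee_pos: [0.557, 0.0963, 0.1428]
tcp_rot: [0.259, 1.559, 0.469]
ft_force: [-1.0, -0.4, 6.4]
grip_width: 0.0116
```

```bash
python3 -c "
from h import *
st()"
```

```text
t 18.05 [0.557  0.0963 0.1428] jaw 102.1 F [-0.97 -0.35  6.35] T [-0.089  0.108 -0.197] w 0.0116
```

servo_tool([
  [0.0,0,-1.5,0,0],
  [0.0,0,-3,0,0],
  [0.0,0,-5,0,0],
  [0.0,0,-5,0,0],
])

```text
time_s: 18.38
ee_pos: [0.5581, 0.0913, 0.1429]
tcp_rot: [0.277, 1.559, 0.488]
ft_force: [-0.2, 2.0, -0.9]
grip_width: 0.0116
```

```bash
python3 -c "
from h import *
st()"
```

```text
t 18.38 [0.5581 0.0913 0.1429] jaw 102.1 F [-0.2   2.03 -0.92] T [ 0.261  0.072 -0.135] w 0.0116
```

Moved 5 mm with ~2 N, past the 1–2 mm block, so both dials have caught.

servo_tool([
  [0.0,0,-3,0,0],
  [0.0,0,-6,0,0],
  [0.0,0,-9,0,0],
  [0.0,0,-12,0,0],
  [0.0,0,-15,0,0],
  [0.0,0,-18,0,0],
  [0.0,0,-20.5,0,0],
  [0.0,0,-22.5,0,0],
  [0.0,0,-24,0,0],
  [0.0,0,-24,0,0],
])

```text
time_s: 19.22
ee_pos: [0.5629, 0.068, 0.1429]
tcp_rot: [0.343, 1.559, 0.553]
ft_force: [-1.2, 3.6, 1.3]
grip_width: 0.0112
```

```bash
python3 -c "
from h import *
st()"
```

```text
t 19.22 [0.5629 0.068  0.1429] jaw 102.0 F [-1.22  3.62  1.31] T [ 0.507  0.183 -0.087] w 0.0112
```

servo_tool([
  [0.0,0,-1,0,0],
  [0.0,0,-2,0,0],
  [0.0,0,-2,0,0],
])

```text
time_s: 19.47
ee_pos: [0.5629, 0.0679, 0.1429]
tcp_rot: [0.563, 1.557, 0.773]
ft_force: [-1.5, 10.9, 1.3]
grip_width: 0.0114
```

```bash
python3 -c "
from h import *
st()"
```

```text
t 19.47 [0.5629 0.0679 0.1429] jaw 102.0 F [-1.46 10.87  1.3 ] T [ 1.291  0.161 -0.166] w 0.0114
```

At the stop (≈29 mm travel, force rises to 11 N without motion). Release and retreat.

servo_tool([
  [0.0,0,0,0,0],
  [0.4,0,0,0,0],
  [0.4,0,0,0,0],
  [0.4,0,0,0,0],
  [0.4,0,0,0,0],
  [0.4,-25,0,0,0],
  [0.4,-60,0,0,0],
  [0.4,-90,0,0,0],
  [0.4,-110,0,0,0],
  [0.4,-110,0,0,0],
  [0.4,-110,0,0,0],
])

```text
time_s: 20.38
ee_pos: [0.5627, 0.0665, 0.2543]
tcp_rot: [0.387, 1.555, 0.597]
ft_force: [-0.3, -0.3, -0.5]
grip_width: 0.0341
```

Run:
```python
from h import *
st()
p=ctrl.get_image("wrist"); cv2.imwrite("pics/w8.png",p["img"]);P=fcloud(p)
for nm,c,zt in (("L",(.471,.141),.155),("R",(.496,.023),.155),("B",(.561,.069),.148)):
    m=(P[...,2]>zt)&(P[...,2]<.172)&(np.hypot(P[...,0]-c[0],P[...,1]-c[1])<.03); q=P[m]
    if m.sum()>20: print(nm,m.sum(),q.mean(0).round(4),cv2.minAreaRect((q[:,:2]*1000).astype(np.float32)))
```

```text
t 20.38 [0.5627 0.0665 0.2543] jaw 102.0 F [-0.32 -0.33 -0.46] T [0.012 0.005 0.108] w 0.0341
L 1020 [0.4719 0.1378 0.164 ] ((471.5487976074219, 139.6243133544922), (12.500215530395508, 46.752925872802734), 28.184078216552734)
R 1139 [0.4958 0.0231 0.1645] ((496.0746154785156, 22.757366180419922), (46.38722610473633, 12.8595609664917), 69.33064270019531)
B 586 [0.5611 0.0668 0.1564] ((562.1383056640625, 66.94084167480469), (30.663164138793945, 11.052194595336914), 12.300103187561035)
```

View pics/w8.png

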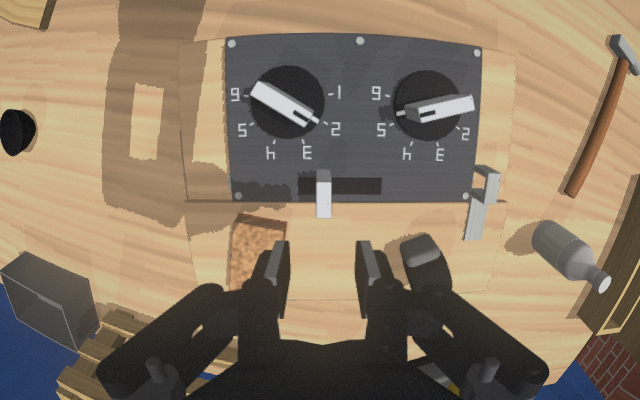

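The handle (323,195) has moved to the right-hand end of its slot, about 30 mm. The left pointer is near 5, the right one is at 2, and nothing else has moved. Handing in.

```bash
python3 -c "
from station import ctrl
print(ctrl.finish_job())"
```

```text
the job is handed in; nothing more can be done
None
```

I turned both dials until they caught, drew the bolt to its stop, let go and handed the job in at about 20 s of the 72 s. No verdict was reported.

- **Left dial:** it caught at about −1.37 rad, past 5. Wrist torque rose to about 0.21 N m, against 0.03–0.16 N m while it ran free. I backed it off about 5° and released it. The last picture puts it at about −1.28 rad, inside the −1.4 to −0.7 band.
- **Right dial:** it caught at about +1.08 rad. Torque averaged about 0.24 N m, with a single noisy reading peaking at 0.27. I backed it off 4° and released it. It now stands at about +1.0 rad, inside the 0.7 to 1.4 band.
- **Bolt:** it passed the 1–2 mm block with only about 2 N. At the stop the force rose to 11 N without further motion. By picture the handle moved about 30 mm; by the arm's own reading, about 29 mm.
- **Finish:** the gripper is open and about 110 mm above where it let go of the handle, touching nothing. The bystanders in the last wrist picture look unmoved. I checked them only by eye, and the tape measure and sanding block are partly behind the gripper there.

The torque readings had about 0.03 N m of noise. A few isolated readings while the dials ran looked like a catch or a drop and turned out not to be. I counted each catch only after the reading held while the arm was stopped.

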